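Load the dielectric sample fixture

TASK

Push the round white sample disc across the deck of the dark test fixture until it drops fully home, flat, in the fixture's round recess. Then fit the aluminium spacer ring over the fixture's upright post, lowering it right down to the deck before letting go, and leave it lying flat there. Do not disturb the square white plate or the solid aluminium puck.

Things in the scene. Friction and masses are not known exactly. Their poses are not given: they have to be found in the camera images.
- fixture: Test fixture, a fixed dark anodised block 240 (x) by 300 (y) by 30 mm high; origin at the centre of its underside, on the bench; z up. Its flat top, the deck, is at z = 30 mm. In its frame the recess is centred at x = 50, y = 0 and the post at x = 50, y = 118 mm. The disc and the square plate start on the -x half of the deck, one on the +y, one on the -y side, either way round.
- recess_floor (a point): Centre of the floor of the round recess (95 mm diameter, 12 mm deep below the deck, 2 mm chamfered mouth, plain grey metal floor); axes as the fixture's. Two fixed steel stop pins, 8 mm diameter, 14 mm high, stand on the deck 51 mm from the recess centre, 50 degrees either side of the +x direction: a disc pushed from the -x side against them is over the recess.
- post_foot (a point): Centre of the foot of the post, at deck height; axes as the fixture's. The post is 24 mm in diameter and 60 mm high above the deck, its top 6 mm tapered to 14 mm.
- disc: Round white plastic sample disc, 90 mm in diameter, 12 mm thick, about 0.17 kg, loose, lying flat on the fixture's deck; origin at the centre of its underside, z its axis. Too wide for the gripper. Seated, its top is flush with the deck.
- square_plate: Square white plastic plate 70 by 70 by 12 mm, loose, lying on the fixture's deck at any yaw; origin at the centre of its underside. Not needed: leave it alone.
- spacer: Aluminium spacer ring, 56 mm outside diameter, 30 mm hole right through, 30 mm high, about 0.14 kg, loose, lying flat on the bench to the left or right of the fixture, hole upright; origin at the centre of its underside, z its axis.
- puck: Solid aluminium puck without a hole, 56 mm in diameter, 30 mm high, standing on the bench on the other side of the fixture from the ring; origin at the centre of its underside. Not needed: leave it alone.
Mind the look-alikes: they are no part of the job. What is shaped like the spacer but orange is not meant. Leave any blue look-alike of the disc alone.

How it is judged:
On the way, in this order (a step that is already met when the one before it is completed fails the run):
1. the disc lies flat and fully home in the round recess (horizontal distance between disc and recess_floor below 0.006 m and z of disc in the frame of recess_floor below 0.003 m and angle between disc's own z axis and vertical below 0.06 rad), for 0.2 s.
2. the ring is round the post and within 10 mm of the deck while the fingers still hold it (horizontal distance between spacer and post_foot below 0.006 m and z of spacer in the frame of post_foot below 0.01 m and contact force between the fingers and spacer above 0.5 N).
At the end, for the whole second after the job is handed in: The disc lies in the round recess: centre within 6 mm of the recess centre, underside within 3 mm of its floor, tilted less than 0.06 rad. The ring is round the post: centre within 6 mm of the post's axis, underside within 4 mm of the deck, tilted less than 0.08 rad. Both are at rest and released (all of step 1 and horizontal distance between spacer and post_foot below 0.006 m and z of spacer in the frame of post_foot below 0.004 m and angle between spacer's own z axis and vertical below 0.08 rad and linear speed of each of disc, spacer below 0.02 m/s); the robot touches nothing.
It fails at once if the square plate is shifted by more than 15 mm (distance of square_plate from where it was at the start of the episode above 0.015 m).
It fails at once if the solid puck is shifted by more than 15 mm (distance of puck from where it was at the start of the episode above 0.015 m).
It also fails if it takes over 54 s, if anything falls off the work surface, if the arm or the gripper's body presses on something with over 40 N, if the wrist force passes 120 N, or if a joint passes its speed limit or range.

ROBOT

A 7-joint arm with a two-finger parallel gripper is mounted at the origin on the work surface. World frame = base frame: x ahead of the robot, y to its left, z up, the work surface at z = 0. Lengths are in m, angles in rad, forces in N, time in s.
With the tool pointing down it reaches from about 0.425 to 0.925 m from the base axis. Payload 6.8 kg.
Tool frame: the origin (TCP) lies between the finger pads; the fingertips stand r.tcp_to_tips ahead of it and the grasp point (between the pads) is the TCP (r.tcp_to_tips is the distance from the TCP to the fingertips, in m); z points along the fingers, y is the line along which they close (so a half turn about z gives the same grasp; the last joint's range is limited). The gripper opens to 85 mm and grips with 20 to 120 N. Pads are 22 mm wide; open, the fingers measure 114 mm over their backs; the gripper's body (76 mm by 85 mm) begins 54 mm behind the grasp point. The pads swing forward as they close: fully open they stand 13 mm farther back than shut.
Start: joints at [-1.301, 0.477, 0.022, 1.555, -0.011, 1.109, -0.083], TCP at [0.249, 0.627, 0.25] pointing down, gripper open.
Joint ranges: [-2.96, 2.96], [-0.34, 2.1], [-1.41, 1.46], [0.24, 2.44], [-1.37, 4.51], [0.17, 1.92], [-2.96, 2.96]. Speed limits (rad/s): [2.39, 2.39, 3.14, 3.14, 3.14, 3.14, 3.14].

INTERFACE

Orientations are given as a rotation vector (axis times angle).
In Python, from bench import r gives the robot as it stands.
- The arm moves only by the tool servo_tool, never from a script. Its argument "commands" is a list of rows, each a list of 2 entries, a list of its own where there are three numbers: the shift along the tool's x, y, z normalised to -1 to 1, where 1 is 250 mm, then the turn, a rotation vector about the tool's x, y, z normalised to -1 to 1, where 1 is 90 degrees. In form: [[[dx, dy, dz], [ax, ay, az]], ...]. A call has 1 to 20 rows; each row is the pose to reach, as a shift and turn from the pose commanded when the call began, along the tool's axes at that moment; what a row does not reach only later rows make up. A row lasts 1/10 s, in which the tool goes at most 50 mm and 8.59 degrees, less where a joint would pass 70% of its speed; a pose out of reach is approached as far as the arm can. A call with a number of a shift or a turn outside -1 to 1 is refused whole. A call with a gripper value outside its range is refused whole. "claw" is the closure, from 0 (fully open) to 1 (shut), set as the call begins (left out, the last holds). The fingers move at their own pace and stop on an object; "squeeze" is the grip in N (left out, the last holds). Time passes only in rows, so rows that repeat a pose let the fingers close. It gives the time, the measured TCP pose, the force, the opening and the grip force at its end, in the units of the state.
- r.get_obs(): the state, without advancing time (a new reading comes with each control period).
- r.grab_frame(name): name is "scene" or "top" or "wrist"; returns (picture, depth): 480x640x3 uint8, red, green, blue; 480x640 float32, m along the optical axis (not along the pixel's ray), 0 where there is no reading.
- r.camera_model(name): a dict with "fx", "fy", "cx", "cy" (pixels), "extrinsics" (4x4, takes a point from camera to world coordinates); the wrist camera has in their place "hand_eye" (4x4, takes a point from camera to tool coordinates, whose origin is the TCP and whose axes are the flange's). Camera axes: x right, y down, z forward; pixel columns grow to the right and rows downward; lengths in m; the calibration is good to about 2 mm. A picture is of the moment at which its call begins: read the wrist's pose just before it. camera_model takes no time and is no camera call.
- r.hand_in(): hands the job in; it is judged then, once.
Trained networks look in the newest picture that a camera, given by its name, has taken for a name from the list of things; names that differ only in an ending like _2 or _b are one class to them, and where a whole thing is asked for, a point or a joint stands for the part that bears it (a point fixed in the world has none). Each returns a list of dicts, best first, with "confidence" (0 to 1); they miss things now and then, are a little off and sometimes report something else, mostly with a low value. They report only what shows in the picture. A call takes as long as a camera call. They do not tell look-alikes from the thing itself.
- r.boxes_of(camera, target): "uv" ([column, row] in pixels, amid what is visible of it).
- r.mark_of(camera, target): "uv" ([column, row] in pixels: a listed point, or the origin of a listed thing).
The state is a dict: "clock": time; "joints": joint angles; "qvel": joint speeds; "tau": joint torques, N m; "tcp_pos": TCP position; "orientation": TCP orientation; "contact_force": force on the tool from outside, world axes, zero at the start; "moment": the same for the moment, N m; "grip_width": finger opening in m; "gripper_force": force on a finger pad.
Only numpy, scipy, OpenCV 4.12 (cv2) and the standard library are available. Lean on these libraries where they do the work, as an engineer would, in place of code of your own. Each camera call takes 0.05 s, during which the arm holds its last target. There are 200 camera calls.

## Working session

There is one attempt and no reset: what is moved stays moved. The work goes in short steps, Python scripts to look and compute and a tool call to move; the robot and the scene stay as the last step left them, time stands still between calls to the robot, and variables do not carry over. Pictures are saved under pics/ and viewed, at most 10 in all, crops included, and the job is handed in when it is done.

Besides the shell and the picture viewer there is one more tool, called after "Call:" by a JSON object that holds its "fn" and its "kwargs", one argument or row to a line. servo_tool: Moves the arm, as the interface text tells. Scaled input: -1 to 1 covers 250 mm each way for a shift and 90 degrees each way for a turn. Its arguments: {"type":"object","properties":{"commands":{"type":"array"},"claw":{"type":"number"},"squeeze":{"type":"number"}},"required":["commands"]}

```bash
mkdir -p pics
cat > h.py <<'E'
import numpy as np, cv2
from bench import r
from scipy.spatial.transform import Rotation as R
def toolT():
    o=r.get_obs(); T=np.eye(4); T[:3,:3]=R.from_rotvec(o["orientation"]).as_matrix(); T[:3,3]=o["tcp_pos"]; return T
def ext(n,T=None):
    m=r.camera_model(n)
    return m, (np.array(m["extrinsics"]) if n!="wrist" else T@np.array(m["hand_eye"]))
def px(n,uv,d,T=None):
    m,E=ext(n,T); u,v=uv
    return (E@[ (u-m["cx"])/m["fx"]*d,(v-m["cy"])/m["fy"]*d,d,1])[:3]
def plane(n,uv,z,T=None):
    m,E=ext(n,T); u,v=uv
    w=E[:3,:3]@[(u-m["cx"])/m["fx"],(v-m["cy"])/m["fy"],1]; return E[:3,3]+w*(z-E[2,3])/w[2]
def cloud(n,dep,T=None):
    m,E=ext(n,T); v,u=np.mgrid[:480,:640]
    P=np.stack([(u-m["cx"])/m["fx"]*dep,(v-m["cy"])/m["fy"]*dep,dep],-1)
    return P@E[:3,:3].T+E[:3,3]
E
python3 - <<'E'
from h import *
np.set_printoptions(precision=4,suppress=True)
o=r.get_obs(); print(o["clock"],o["tcp_pos"],o["orientation"],r.tcp_to_tips)
print(toolT()[:3,:3])
for n in("top","scene"):
    im,d=r.grab_frame(n); cv2.imwrite(f"pics/{n}0.png",im[...,::-1]); np.savez(f"{n}0.npz",im=im,d=d)
    for t in("disc","square_plate","spacer","puck","fixture","recess_floor","post_foot"):
        for x in r.mark_of(n,t)[:4]:
            u,v=x["uv"]; dd=d[int(v),int(u)] if 0<=v<480 and 0<=u<640 else 0
            print(n,t,np.round(x["uv"],1),round(x["confidence"],2),px(n,x["uv"],dd) if dd else None)
E
```

```text
0.0 [0.2488 0.6268 0.2493] [-0.5899 -3.0855  0.0029] 0.019
[[-0.9295  0.3689 -0.0005]
 [ 0.3689  0.9295 -0.0018]
 [-0.0001 -0.0018 -1.    ]]
top disc [388.1 269.2] 0.82 [ 0.466  -0.2235  0.0112]
top disc [303.6 267.8] 0.59 [ 0.4679 -0.0255  0.0413]
top disc [139.4 279.7] 0.39 [0.4384 0.3542 0.0297]
top square_plate [230.  251.4] 0.69 [0.5046 0.144  0.0409]
top spacer [455.4 258.6] 0.88 [ 0.4919 -0.3836  0.0045]
top spacer [501.2 252.7] 0.63 [ 0.5067 -0.4937 -0.0004]
top puck [141.9 278.8] 0.65 [0.4405 0.348  0.0312]
top fixture [275.4 229.7] 0.63 [0.5562 0.0409 0.0282]
top recess_floor [280.4 208.1] 0.74 [0.6079 0.0303 0.0192]
top post_foot [231. 192.] 0.83 [0.6353 0.1367 0.0889]
scene disc [313.3 218. ] 0.85 [ 0.494  -0.027   0.0421]
scene disc [222.2 238.9] 0.79 [ 0.4875 -0.2289  0.0097]
scene disc [467.9 200.6] 0.27 [0.4685 0.3497 0.0222]
scene square_plate [387.8 219.2] 0.8 [0.5267 0.1328 0.0392]
scene spacer [151.8 257.7] 0.83 [ 0.5234 -0.3751  0.0097]
scene spacer [ 93.6 266.3] 0.57 [ 0.5401 -0.4853  0.0191]
scene puck [467.7 202.6] 0.71 [0.4697 0.3495 0.0173]
scene fixture [348.6 251. ] 0.93 [0.5916 0.0297 0.018 ]
scene recess_floor [349.1 255. ] 0.96 [0.6039 0.0278 0.0176]
scene post_foot [412.1 253.6] 0.96 [0.6545 0.142  0.0441]
```

View pics/top0.png

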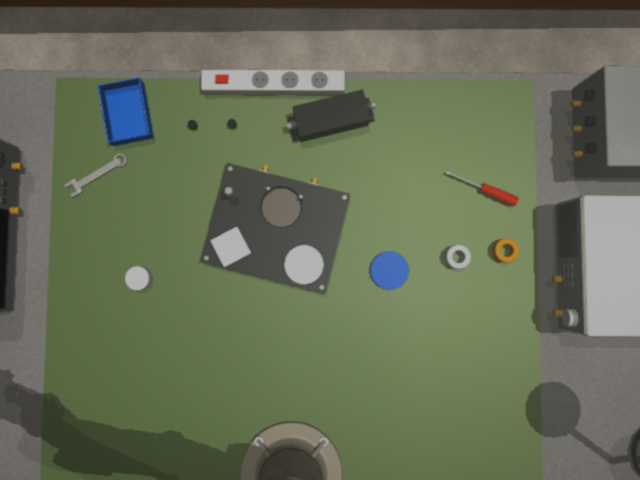

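View pics/scene0.png

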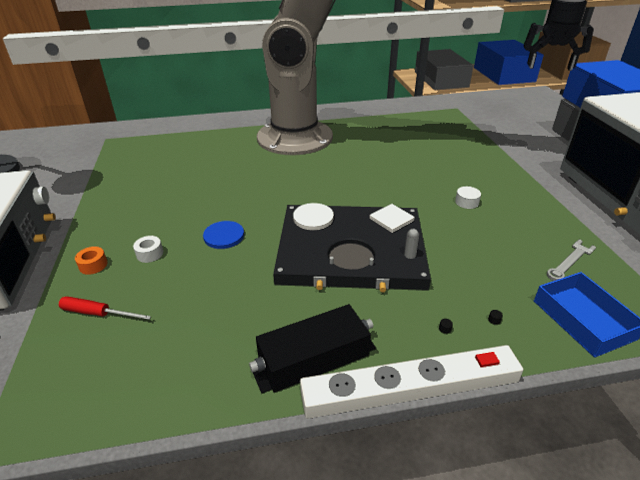

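Top view:
- Round white disc at (303,265). The blue disc at (389,270) is a look-alike.
- Square plate at (231,247).
- Aluminium ring at (458,257). The orange ring at (506,250) is a look-alike.
- Solid puck at (137,278).
- Recess at (281,207) and post at (229,190).

I take the white round piece on the deck as the disc, and the grey holed ring as the spacer. Next I measure these from both cameras and enlarge the candidates.

```bash
cat > m.py <<'E'
from h import *
np.set_printoptions(precision=4,suppress=True)
for n,seeds in (("top",dict(disc=(303,265),square=(231,247),ring=(458,257),orange=(506,250),puck=(137,278),blue=(389,270))),
          ("scene",dict(disc=(313,216),square=(390,217),ring=(148,249),puck=(467,197)))):
    f=np.load(n+"0.npz"); im,d=f["im"],f["d"]; P=cloud(n,d); hsv=cv2.cvtColor(im,cv2.COLOR_RGB2HSV)
    for k,(u,v) in seeds.items():
        win=np.zeros((480,640),bool); win[v-26:v+27,u-30:u+31]=1
        if k in("orange","blue"): m=win&(hsv[...,1]>170)
        else: m=win&(hsv[...,1]<70)&(hsv[...,2]>120)
        c,l,st,_=cv2.connectedComponentsWithStats(m.astype(np.uint8)); i=1+np.argmax(st[1:,4]); m=l==i
        z=P[...,2][m]; zt=np.percentile(z,80)
        top={'disc':.042,'square':.042,'ring':.03,'puck':.03,'orange':.03,'blue':.012}[k]
        cs,_=cv2.findContours((m&((n=="top")|(P[...,2]>top-.006))).astype(np.uint8),cv2.RETR_EXTERNAL,cv2.CHAIN_APPROX_NONE); c=max(cs,key=len)[:,0,:].astype(float)
        W=np.array([plane(n,p,top) for p in c]); 
        (cx,cy),(a,b),_=cv2.fitEllipse((W[:,:2]*1000).astype(np.float32))
        print(n,k,st[i,4],"z80",round(zt,4),"ell mm",np.round([cx,cy,a,b],1))
        if k=="square": print(cv2.minAreaRect((W[:,:2]*1000).astype(np.float32)))
f=np.load("top0.npz"); im,d=f["im"],f["d"]; P=cloud("top",d)
m=(P[...,2]>.02)&(P[...,2]<.036)&(np.abs(P[...,0]-.555)<.2)&(np.abs(P[...,1]-.04)<.2)
m=m&(cv2.cvtColor(im,cv2.COLOR_RGB2HSV)[...,2]<80)
c,l,st,_=cv2.connectedComponentsWithStats(m.astype(np.uint8)); m=l==1+np.argmax(st[1:,4])
print("deck z",np.median(P[...,2][m]))
W=np.array([plane("top",(u,v),.03)[:2]*1000 for v,u in np.argwhere(m)]).astype(np.float32)
print("fixture",cv2.minAreaRect(W))
a=cv2.resize(im[150:300,190:360],None,fx=3.5,fy=3.5,interpolation=cv2.INTER_CUBIC)
b=cv2.resize(im[230:290,360:530],None,fx=3.5,fy=3.5,interpolation=cv2.INTER_CUBIC)[:74*2]
cv2.imwrite("pics/crop1.png",np.vstack([a[:450],b[:150]])[...,::-1])
E
python3 m.py
```

```text
top disc 1221 z80 0.0441 ell mm [476.4 -25.5  87.8  88.9]
top square 937 z80 0.0441 ell mm [516.2 143.5  80.1  80.7]
((516.3920288085938, 143.16986083984375), (70.26481628417969, 70.60277557373047), 27.445703506469727)
top ring 407 z80 0.0314 ell mm [ 496.8 -385.1   56.2   58.4]
top orange 306 z80 0.0313 ell mm [ 512.2 -494.7   51.7   52.6]
top puck 503 z80 0.0319 ell mm [442.9 361.6  56.1  56.8]Traceback (most recent call last):
  File "m.py", line 10, in <module>
    c,l,st,_=cv2.connectedComponentsWithStats(m.astype(np.uint8)); i=1+np.argmax(st[1:,4]); m=l==i
                                                                       ~~~~~~~~~^^^^^^^^^^
    return _wrapfunc(a, 'argmax', axis=axis, out=out, **kwds)
    return bound(*args, **kwds)
ValueError: attempt to get argmax of an empty sequence
```

```bash
sed -i 's/,blue=(389,270)//' m.py && python3 m.py | tail -n +7
```

```text
scene disc 876 z80 0.0427 ell mm [482.9 -25.7  87.4  93.1]
scene square 733 z80 0.0426 ell mm [522.8 142.5  81.1  85.7]
((523.835693359375, 141.95166015625), (73.73703002929688, 76.97003936767578), 28.39484214782715)
scene ring 509 z80 0.0299 ell mm [ 501.9 -383.8   51.9   58.7]
scene puck 446 z80 0.0302 ell mm [449.8 358.6  53.2  60.9]
deck z 0.029805453388305647Traceback (most recent call last):
  File "m.py", line 23, in <module>
    W=np.array([plane("top",(u,v),.03)[:2]*1000 for v,u in np.argwhere(m)]).astype(np.float32)
                ~~~~~^^^^^^^^^^^^^^^^^
  File "h.py", line 13, in plane
    m,E=ext(n,T); u,v=uv
        ~~~^^^^^
  File "h.py", line 7, in ext
    m=r.camera_model(n)
ValueError: time passes only in moves, steps and waits
```

```bash
sed -i 's/^def ext/from functools import lru_cache\n@lru_cache\ndef cm(n): return r.camera_model(n)\ndef ext/; s/    m=r.camera_model(n)/    m=cm(n)/' h.py && python3 m.py | tail -n 2
python3 - <<'E'
from h import *
print(r.get_obs()["clock"])
E
```

```text
deck z 0.029805453388305647
fixture ((570.1185302734375, 77.64799499511719), (225.11264038085938, 237.52935791015625), 76.04444122314453)
0.8
```

View pics/crop1.png

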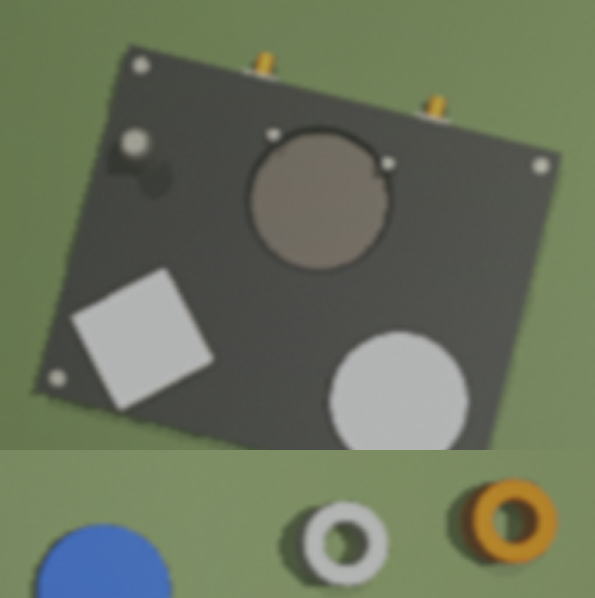

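The crop confirms the round white disc, the square plate, and the grey ring next to the orange one. Fixture yaw is about -14°. I now move to a view pose with the tool x-axis on the push line.

Call:
{"fn": "servo_tool", "kwargs": {
  "commands": [
    [[-0.14,-0.14,0],[0,0,0]],
    [[-0.28,-0.27,0],[0,0,0]],
    [[-0.42,-0.41,0],[0,0,0]],
    [[-0.56,-0.545,0],[0,0,0]],
    [[-0.7,-0.68,0],[0,0,0]],
    [[-0.84,-0.82,0],[0,0,0]],
    [[-0.985,-0.958,0],[0,0,0]]
  ]
}}

```text
clock: 1.5
tcp_pos: [0.39, 0.3122, 0.2506]
orientation: [0.589, 3.085, 0.001]
contact_force: [0.5, 0.1, -0.3]
grip_width: 0.0851
gripper_force: 0.0
```

Call:
{"fn": "servo_tool", "kwargs": {
  "commands": [
    [[-0.14,-0.14,0],[0,0,-0.08]],
    [[-0.28,-0.27,0],[0,0,-0.17]],
    [[-0.42,-0.41,0],[0,0,-0.25]],
    [[-0.56,-0.545,0],[0,0,-0.33]],
    [[-0.7,-0.68,0],[0,0,-0.41]],
    [[-0.84,-0.82,0],[0,0,-0.497]],
    [[-0.985,-0.958,0],[0,0,-0.497]],
    [[-0.985,-0.958,0],[0,0,-0.497]],
    [[-0.985,-0.958,0],[0,0,-0.497]]
  ]
}}

```text
clock: 2.4
tcp_pos: [0.5312, -0.0043, 0.2506]
orientation: [-0.617, 3.079, -0.003]
contact_force: [0.5, 0.2, 0.1]
grip_width: 0.0853
gripper_force: 0.0
```

Run:
```python
from h import *
np.set_printoptions(precision=4,suppress=True)
T=toolT(); im,d=r.grab_frame("wrist"); cv2.imwrite("pics/w1.png",im[...,::-1]); np.savez("w1.npz",im=im,d=d,T=T)
o=r.get_obs(); print(T,o["joints"],o["clock"],r.tcp_to_tips,o["contact_force"],o["grip_width"]); print(cm("wrist"))
```

```text
[[-0.9228 -0.3853  0.0013  0.5312]
 [-0.3853  0.9228 -0.0018 -0.0043]
 [-0.0005 -0.0021 -1.      0.2506]
 [ 0.      0.      0.      1.    ]] [-0.3544  0.2404  0.2835  1.916  -0.0788  0.9955  1.9336] 2.45 0.019 [-0.0459  1.2382  0.1676] 0.08546413382704297
{'fx': 384.96881475527516, 'fy': 384.96881475527516, 'cx': 322.61593222623, 'cy': 246.52354730581501, 'hand_eye': array([[ 0.0008, -0.948 , -0.3184,  0.0827],
       [ 1.    ,  0.0005,  0.001 ,  0.0009],
       [-0.0008, -0.3184,  0.948 , -0.1236],
       [ 0.    ,  0.    ,  0.    ,  1.    ]])}
```

View pics/w1.png

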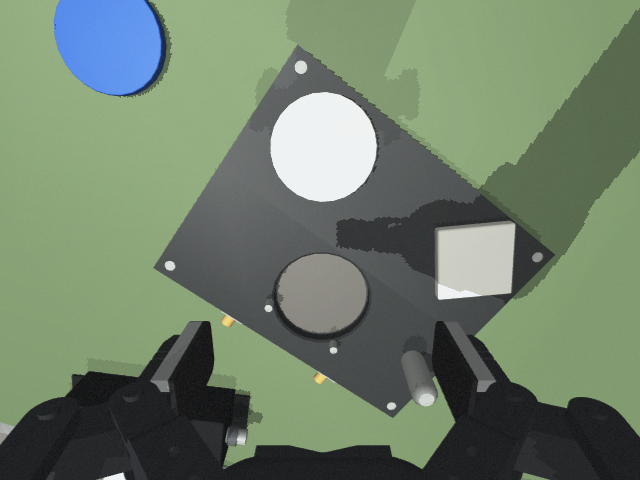

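Wrist view: disc (324,147), recess (322,293), post top (427,399), square plate (476,260), blue disc (110,40). All clear of one another.

```bash
cat > m2.py <<'E'
from h import *
np.set_printoptions(precision=1,suppress=True)
f=np.load("w1.npz"); im,d,T=f["im"],f["d"],f["T"]; P=cloud("wrist",d,T); hsv=cv2.cvtColor(im,cv2.COLOR_RGB2HSV)
pl=lambda p,z: plane("wrist",p,z,T)[:2]*1000
def ell(m,z,seed):
    _,l=cv2.connectedComponents(m.astype(np.uint8)); m=l==l[seed[1],seed[0]]
    cs,_=cv2.findContours(m.astype(np.uint8),cv2.RETR_EXTERNAL,cv2.CHAIN_APPROX_NONE); c=max(cs,key=len)[:,0]
    return np.array([pl(p,z) for p in c]).astype(np.float32)
W=ell(hsv[...,2]>170,.042,(324,147)); print("disc",cv2.fitEllipse(W)[:2],"z",np.median(P[100:190,290:350,2]))
hole=(P[...,2]<.0245)&(P[...,2]>.01)&(d>0); hole[:240]=0; hole[345:]=0; hole[:,:260]=0; hole[:,385:]=0
W=ell(hole,.018,(322,293)); print("recess floor",cv2.fitEllipse(cv2.convexHull(W))[:2],"z",np.median(P[270:310,300:340,2]))
c=[(298,45),(553,254),(393,417),(154,268)]; C=np.array([pl(p,.03) for p in c]); print("corners",C, C.mean(0))
for a,b in((0,1),(1,2),(2,3),(3,0)):
    v=C[b]-C[a]; print(np.linalg.norm(v),np.degrees(np.arctan2(v[1],v[0])))
print("pins",pl((268,308),.044),pl((333,350),.044),"post top",pl((427,400),.09), "z",np.nanmax(P[385:410,415:437,2]))
S=[pl(p,.042) for p in((436,229),(514,222),(515,292),(438,299))];print("square",np.mean(S,0))
o=r.mark_of("wrist","recess_floor"); print([(x["uv"],x["confidence"],pl(x["uv"],.018)) for x in o])
o=r.mark_of("wrist","post_foot"); print([(x["uv"],x["confidence"],pl(x["uv"],.03)) for x in o])
yaw=np.radians(-14); ex=np.array([np.cos(yaw),np.sin(yaw)]); ey=np.array([-ex[1],ex[0]])
print("pred from corners: recess",C.mean(0)+50*ex,"post",C.mean(0)+50*ex+118*ey)
E
python3 m2.py
```

```text
disc ((477.76544189453125, -25.473175048828125), (88.07675170898438, 88.25569152832031)) z 0.04195593156952976
recess floor ((615.834716796875, 30.26215934753418), (94.63789367675781, 96.09920501708984)) z 0.018256606910694334
corners [[ 411.6  -74.9]
 [ 483.8  213.6]
 [ 715.1  158. ]
 [ 644.1 -132. ]] [563.7  41.2]
297.3929715237023 75.95993782930371
237.8669780323033 -13.51930809103401
298.60116550871 -103.74509273548544
239.39631692723268 166.18914329821342
pins [634.4 -16.9] [653.2  58.8] post top [640.7 144.2] z 0.3741698156051336
square [516.6 143.4]
[([321.2, 293.2], 0.67, array([611.9,  28.7]))]
[([412.4, 360.3], 0.67, array([641. , 144.4]))]
pred from corners: recess [612.2  29.1] post [640.7 143.6]
```

Call:
{"fn": "servo_tool", "kwargs": {
  "commands": [
    [[0.15,0,0.1],[0,0,0]],
    [[0.3,0,0.2],[0,0,0]],
    [[0.438,0,0.35],[0,0,0]],
    [[0.438,0,0.5],[0,0,0]],
    [[0.438,0,0.64],[0,0,0]],
    [[0.438,0,0.64],[0,0,0]],
    [[0.438,0,0.64],[0,0,0]]
  ],
  "claw": 0.2
}}

```text
clock: 3.25
tcp_pos: [0.4293, -0.0414, 0.0907]
orientation: [0.631, -3.076, -0.001]
contact_force: [0.5, -0.3, 0.4]
grip_width: 0.0683
gripper_force: 0.0
```

Run:
```python
from h import *
np.set_printoptions(precision=4,suppress=True)
T=toolT(); im,d=r.grab_frame("wrist"); cv2.imwrite("pics/w2.png",im[...,::-1])
o=r.get_obs(); print(T,o["clock"],r.tcp_to_tips,o["contact_force"],o["grip_width"])
for dd,TT in ((np.load("w1.npz")["d"],None),(d,T)):
    Q=cloud("wrist",dd,np.eye(4)); m=(dd>.05)&(np.abs(Q[...,1])<.065)&(np.abs(Q[...,0])<.02)&(Q[...,2]<.03)&(Q[...,2]>-.03)
    p=Q[m]; i=p[:,2]>np.percentile(p[:,2],97)
    print(m.sum(),p[:,2].max(),np.percentile(p[:,2],[90,97,99]),p[i].min(0),p[i].max(0), p.min(0),p.max(0))
```

```text
[[-0.9192 -0.3937 -0.0011  0.4293]
 [-0.3937  0.9192  0.0002 -0.0414]
 [ 0.0009  0.0007 -1.      0.0907]
 [ 0.      0.      0.      1.    ]] 3.3 0.019 [0.6423 0.2493 0.3158] 0.06830010436958207
7638 0.006602313774952462 [-0.0011  0.0029  0.0048] [-0.0106 -0.0421  0.0029] [0.011  0.0489 0.0066] [-0.011  -0.0561 -0.03  ] [0.0128 0.0577 0.0066]
7544 0.013005231159802094 [0.0037 0.0082 0.0103] [-0.0097 -0.0394  0.0082] [0.0116 0.0418 0.013 ] [-0.0112 -0.0519 -0.03  ] [0.0139 0.0528 0.013 ]
```

View pics/w2.png

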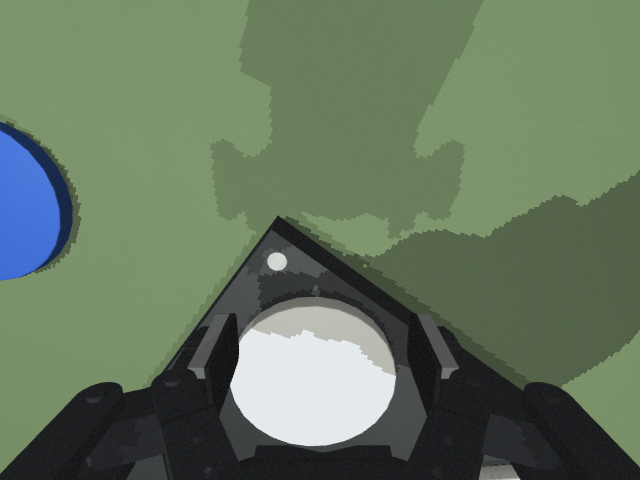

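Fingertips sit about 13 mm ahead of the TCP at this opening, and the disc shows at (313,370), between and just ahead of the fingers. I lower behind it.

Call:
{"fn": "servo_tool", "kwargs": {
  "commands": [
    [[0,-0.018,0.05],[0,0,0]],
    [[0,-0.018,0.1],[0,0,0]],
    [[0,-0.018,0.15],[0,0,0]],
    [[0,-0.018,0.175],[0,0,0]],
    [[0,-0.018,0.175],[0,0,0]],
    [[0,-0.018,0.175],[0,0,0]]
  ]
}}

```text
clock: 3.9
tcp_pos: [0.4315, -0.0466, 0.047]
orientation: [-0.628, 3.077, -0.0]
contact_force: [-0.5, -0.3, 0.6]
grip_width: 0.0687
gripper_force: 0.0
```

Run:
```python
from h import *
np.set_printoptions(precision=4,suppress=True)
o=r.get_obs(); T=toolT(); print(T,o["clock"],o["contact_force"])
g=np.array([.6125,.0293,.047]); dc=np.array([.4778,-.0255,.047])
print("disc in tool",T[:3,:3].T@(dc-T[:3,3]),"recess in tool",T[:3,:3].T@(g-T[:3,3]))
```

```text
[[-0.92   -0.392   0.0009  0.4315]
 [-0.392   0.92    0.0001 -0.0466]
 [-0.0008 -0.0002 -1.      0.047 ]
 [ 0.      0.      0.      1.    ]] 3.9 [-0.4642 -0.3007  0.6319]
disc in tool [-0.0508  0.0013  0.    ] recess in tool [-0.1962 -0.0011  0.0001]
```

Call:
{"fn": "servo_tool", "kwargs": {
  "commands": [
    [[-0.02,0,0],[0,0,0]],
    [[-0.05,0,0],[0,0,0]],
    [[-0.09,0,0],[0,0,0]],
    [[-0.13,-0.001,0],[0,0,0]],
    [[-0.17,-0.001,0],[0,0,0]],
    [[-0.21,-0.001,0],[0,0,0]],
    [[-0.25,-0.002,0],[0,0,0]],
    [[-0.29,-0.002,0],[0,0,0]],
    [[-0.33,-0.002,0],[0,0,0]],
    [[-0.37,-0.003,0],[0,0,0]],
    [[-0.41,-0.003,0],[0,0,0]],
    [[-0.44,-0.003,0],[0,0,0]],
    [[-0.47,-0.004,0],[0,0,0]],
    [[-0.5,-0.004,0],[0,0,0]],
    [[-0.525,-0.004,0],[0,0,0]],
    [[-0.55,-0.004,0],[0,0,0]],
    [[-0.57,-0.004,0],[0,0,0]],
    [[-0.59,-0.004,0],[0,0,0]],
    [[-0.605,-0.004,0],[0,0,0]],
    [[-0.61,-0.004,0],[0,0,0]]
  ]
}}

```text
clock: 5.9
tcp_pos: [0.5724, 0.0127, 0.0465]
orientation: [-0.629, 3.077, 0.0]
contact_force: [-0.5, -0.4, 0.3]
grip_width: 0.0685
gripper_force: 0.3
```

```bash
cat > chk.py <<'E'
from h import *
import sys
np.set_printoptions(precision=4,suppress=True)
T=toolT(); o=r.get_obs(); im,d=r.grab_frame("wrist"); cv2.imwrite(f"pics/{sys.argv[1]}.png",im[...,::-1]); np.savez(sys.argv[1]+".npz",im=im,d=d,T=T)
P=cloud("wrist",d,T); hsv=cv2.cvtColor(im,cv2.COLOR_RGB2HSV)
m=(hsv[...,2]>140)&(hsv[...,1]<60)&(np.hypot(P[...,0]-.6125,P[...,1]-.0293)<.08)&(P[...,2]<.06)
A=P[m]; print(m.sum(),"z pct",np.percentile(A[:,2],[5,50,95]),"mid",(A.min(0)+A.max(0))/2,"ext",A.max(0)-A.min(0))
c=np.linalg.lstsq(np.c_[A[:,:2],np.ones(len(A))],A[:,2],rcond=None)[0]; print("slope",c[:2])
g=np.array([.6125,.0293,.047]); print("recess in tool",T[:3,:3].T@(g-T[:3,3]),T[:3,3],o["clock"],o["contact_force"])
E
python3 chk.py w3
```

```text
21840 z pct [0.0337 0.0395 0.0443] mid [0.6087 0.0317 0.0403] ext [0.0938 0.0919 0.0372]
slope [-0.1333  0.0129]
recess in tool [-0.0434 -0.0004 -0.0004] [0.5724 0.0127 0.0465] 5.9 [-0.4685 -0.3837  0.3148]
```

View pics/w3.png

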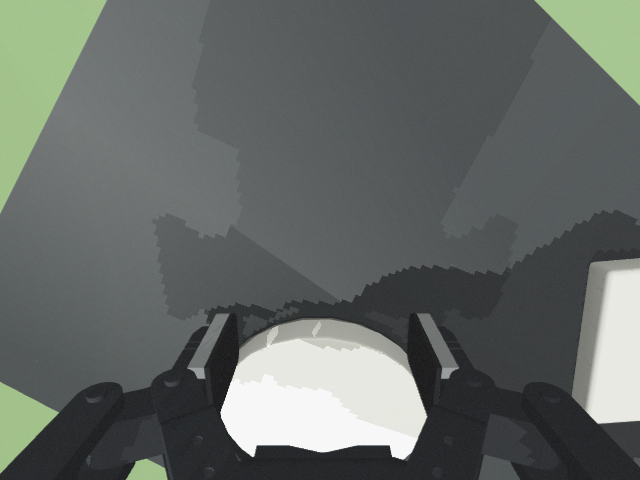

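The disc at (322,385) is straddled by the fingers, its front edge already dipping into the recess. A few millimetres more are needed.

Call:
{"fn": "servo_tool", "kwargs": {
  "commands": [
    [[-0.006,0,0],[0,0,0]],
    [[-0.012,0,0],[0,0,0]],
    [[-0.018,0,0],[0,0,0]],
    [[-0.022,0,0],[0,0,0]],
    [[-0.022,0,0],[0,0,0]],
    [[-0.022,0,0],[0,0,0]]
  ]
}}

```text
clock: 6.55
tcp_pos: [0.5769, 0.0146, 0.0466]
orientation: [-0.629, 3.078, 0.0]
contact_force: [0.7, -0.3, 0.8]
grip_width: 0.0688
gripper_force: 0.0
```

```bash
python3 chk.py w4
```

```text
22834 z pct [0.0289 0.0299 0.0308] mid [0.6113 0.0318 0.0389] ext [0.0925 0.0901 0.0399]
slope [0.0009 0.0032]
recess in tool [-0.0386 -0.0004 -0.0004] [0.5769 0.0146 0.0466] 6.55 [ 0.7041 -0.2629  0.7853]
```

The disc is seated: its top sits at z 0.030 and is level. I lift and go to the ring.

Call:
{"fn": "servo_tool", "kwargs": {
  "commands": [
    [[0,0,-0.1],[0,0,0]],
    [[0,0,-0.3],[0,0,0]],
    [[0,0,-0.5],[0,0,0]],
    [[0.1,-0.14,-0.6],[0,0,0]],
    [[0.2,-0.28,-0.6],[0,0,0]],
    [[0.3,-0.42,-0.6],[0,0,0]],
    [[0.4,-0.56,-0.6],[0,0,0]],
    [[0.46,-0.67,-0.6],[0,0,0]]
  ],
  "claw": 0
}}

```text
clock: 7.4
tcp_pos: [0.5351, -0.1878, 0.1969]
orientation: [0.624, -3.079, 0.001]
contact_force: [0.8, 0.1, -0.1]
grip_width: 0.0851
gripper_force: 0.0
```

Call:
{"fn": "servo_tool", "kwargs": {
  "commands": [
    [[0.1,-0.14,0],[0,0,0.09]],
    [[0.2,-0.28,0],[0,0,0.18]],
    [[0.3,-0.42,0],[0,0,0.27]],
    [[0.4,-0.56,0],[0,0,0.36]],
    [[0.46,-0.67,0],[0,0,0.444]],
    [[0.46,-0.67,0],[0,0,0.444]],
    [[0.46,-0.67,0],[0,0,0.444]],
    [[0.46,-0.67,0],[0,0,0.444]]
  ]
}}

```text
clock: 8.2
tcp_pos: [0.4971, -0.3823, 0.1962]
orientation: [-0.457, -3.108, -0.002]
contact_force: [0.9, 1.4, -0.9]
grip_width: 0.0852
gripper_force: 0.0
```

```bash
cat > ring.py <<'E'
from h import *
import sys
np.set_printoptions(precision=4,suppress=True)
T=toolT(); o=r.get_obs(); im,d=r.grab_frame("wrist"); cv2.imwrite(f"pics/{sys.argv[1]}.png",im[...,::-1])
P=cloud("wrist",d,T); hsv=cv2.cvtColor(im,cv2.COLOR_RGB2HSV)
m=(hsv[...,1]<70)&(P[...,2]>.024)&(P[...,2]<.036)&(np.hypot(P[...,0]-.497,P[...,1]+.385)<.045)
zt=np.median(P[...,2][m]); cs,_=cv2.findContours(m.astype(np.uint8),cv2.RETR_EXTERNAL,cv2.CHAIN_APPROX_NONE)
c=max(cs,key=cv2.contourArea)[:,0]; W=np.array([plane("wrist",p,zt,T)[:2]*1000 for p in c]).astype(np.float32)
e=cv2.fitEllipse(W); print("ring",e[:2],"z",zt,m.sum(),"centre px",c.mean(0))
g=np.array([e[0][0]/1e3,e[0][1]/1e3,.024]); print("in tool",T[:3,:3].T@(g-T[:3,3]),T,o["joints"],o["clock"])
E
python3 ring.py w5
```

```text
ring ((497.7510681152344, -384.26947021484375), (54.36438751220703, 55.34886169433594)) z 0.02972230958203892 2779 centre px [319.7959 229.9541]
in tool [-0.0013 -0.0019  0.1722] [[-0.9577  0.2877 -0.0001  0.4971]
 [ 0.2877  0.9577  0.0013 -0.3823]
 [ 0.0005  0.0012 -1.      0.1962]
 [ 0.      0.      0.      1.    ]] [ 0.1594  0.4992  0.5464  1.7559 -0.3069  0.973   2.1056] 8.2
```

View pics/w5.png

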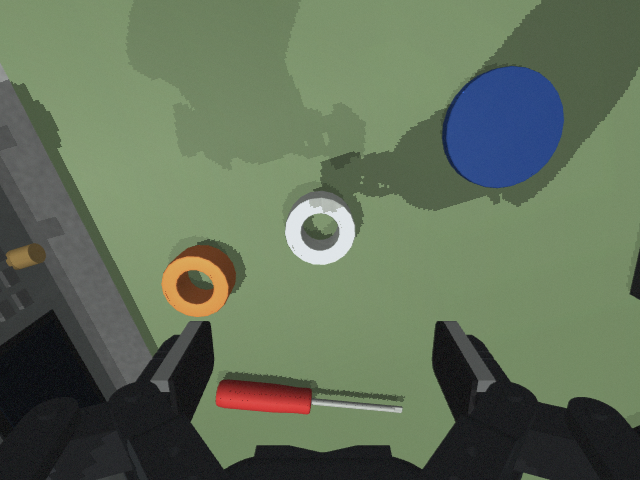

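The grey ring shows at (320,230), apart from the orange ring at (197,285) and the blue disc at (503,127). It is centred within 2 mm of the tool. I descend and grip.

Call:
{"fn": "servo_tool", "kwargs": {
  "commands": [
    [[-0.005,-0.008,0.15],[0,0,0]],
    [[-0.005,-0.008,0.32],[0,0,0]],
    [[-0.005,-0.008,0.48],[0,0,0]],
    [[-0.005,-0.008,0.58],[0,0,0]],
    [[-0.005,-0.008,0.65],[0,0,0]],
    [[-0.005,-0.008,0.688],[0,0,0]],
    [[-0.005,-0.008,0.688],[0,0,0]],
    [[-0.005,-0.008,0.688],[0,0,0]]
  ]
}}

```text
clock: 9.05
tcp_pos: [0.498, -0.3865, 0.0257]
orientation: [0.46, 3.106, -0.001]
contact_force: [-0.8, 0.0, 0.1]
grip_width: 0.0851
gripper_force: 0.0
```

Call:
{"fn": "servo_tool", "kwargs": {
  "commands": [
    [[0,0,0],[0,0,0]],
    [[0,0,0],[0,0,0]],
    [[0,0,0],[0,0,0]],
    [[0,0,0],[0,0,0]],
    [[0,0,0],[0,0,0]],
    [[0,0,0],[0,0,0]],
    [[0,0,0],[0,0,0]],
    [[0,0,0],[0,0,0]]
  ],
  "claw": 1,
  "squeeze": 40
}}

```text
clock: 9.85
tcp_pos: [0.4979, -0.3865, 0.0259]
orientation: [0.461, 3.106, -0.001]
contact_force: [-0.2, 0.9, 4.4]
grip_width: 0.0538
gripper_force: 42.1
```

Call:
{"fn": "servo_tool", "kwargs": {
  "commands": [
    [[0,0,-0.1],[0,0,0]],
    [[0,0,-0.28],[0,0,0]],
    [[0,0,-0.46],[0,0,0]],
    [[0,0.08,-0.6],[0,0,0]],
    [[0,0.23,-0.66],[0,0,0]],
    [[0,0.4,-0.66],[0,0,0]],
    [[0,0.58,-0.66],[0,0,0]],
    [[0,0.76,-0.66],[0,0,0]],
    [[0,0.9,-0.66],[0,0,0]],
    [[0,1,-0.66],[0,0,0]],
    [[0,1,-0.66],[0,0,0]]
  ]
}}

```text
clock: 10.95
tcp_pos: [0.5712, -0.1415, 0.1895]
orientation: [0.45, 3.109, 0.004]
contact_force: [-0.5, 0.2, -1.0]
grip_width: 0.0536
gripper_force: 43.2
```

Call:
{"fn": "servo_tool", "kwargs": {
  "commands": [
    [[0,0.1,0],[0,0,0]],
    [[0,0.25,0],[0,0,0]],
    [[0,0.42,0],[0,0,0]],
    [[0,0.6,0],[0,0,0]],
    [[0,0.75,0],[0,0,0]],
    [[0,0.8,0],[0,0,0]],
    [[0,0.8,0],[0,0,0]],
    [[0,0.8,0],[0,0,0]]
  ]
}}

```text
clock: 11.75
tcp_pos: [0.6274, 0.0421, 0.1896]
orientation: [-0.464, -3.107, 0.002]
contact_force: [-0.2, -1.0, -1.1]
grip_width: 0.0536
gripper_force: 43.2
```

```bash
cat > hold.py <<'E'
from h import *
import sys
np.set_printoptions(precision=4,suppress=True)
T=toolT(); o=r.get_obs(); im,d=r.grab_frame("wrist"); cv2.imwrite(f"pics/{sys.argv[1]}.png",im[...,::-1]); np.savez(sys.argv[1]+".npz",im=im,d=d,T=T)
Q=cloud("wrist",d,np.eye(4)); hsv=cv2.cvtColor(im,cv2.COLOR_RGB2HSV)
m=(hsv[...,1]<70)&(hsv[...,2]>110)&(np.hypot(Q[...,0],Q[...,1])<.05)&(np.abs(Q[...,2])<.04)
A=Q[m]; print("ring in tool",m.sum(),A.min(0),A.max(0),"topz",np.percentile(A[:,2],[2,10,50,90]))
P=cloud("wrist",d,T); m=(np.hypot(P[...,0]-.641,P[...,1]-.144)<.03)&(P[...,2]>.08)&(P[...,2]<.1)
A=P[m]; print("post top",m.sum(), A.mean(0) if m.any() else None)
print(T,o["joints"],o["clock"],o["grip_width"],o["gripper_force"])
for q in r.mark_of("wrist","post_foot"): print(q["uv"],q["confidence"],plane("wrist",q["uv"],.03,T))
E
python3 hold.py w6
```

```text
ring in tool 11032 [-0.0278 -0.033  -0.0398] [0.0281 0.0477 0.0259] topz [-0.0052 -0.0046 -0.0039 -0.0031]
post top 1187 [0.6385 0.1417 0.0873]
[[-0.9563  0.2924 -0.0003  0.6274]
 [ 0.2924  0.9563 -0.0013  0.0421]
 [-0.0001 -0.0014 -1.      0.1896]
 [ 0.      0.      0.      1.    ]] [-0.532   0.5013  0.5016  1.7556 -0.2847  0.958   1.3572] 11.75 0.05355546678579326 43.155639013275504
[454.3, 208.7] 0.95 [0.639  0.1422 0.03  ]
```

View pics/w6.png

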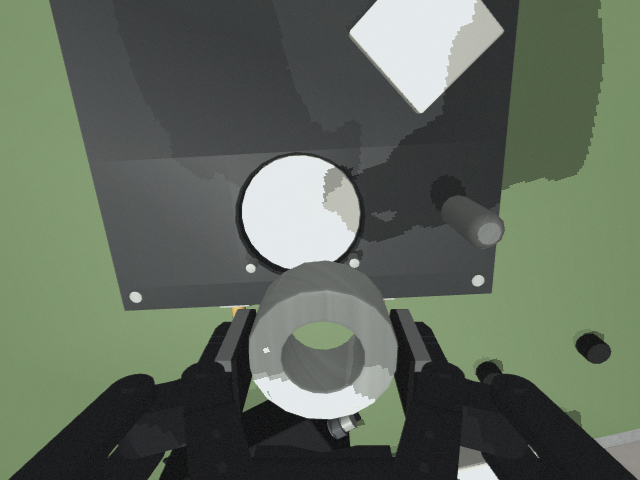

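The disc lies home at (300,212). The held ring is at (322,340), level in the grip, and the post top is at (488,231). I refine both positions from this same view.

```bash
cat > fit.py <<'E'
from h import *
import sys
from scipy.optimize import least_squares
np.set_printoptions(precision=4,suppress=True)
f=np.load(sys.argv[1]+".npz"); im,d,T=f["im"],f["d"],f["T"]; Q=cloud("wrist",d,np.eye(4)); P=cloud("wrist",d,T)
m=(np.hypot(Q[...,0],Q[...,1])<.031)&(Q[...,2]<-.001)&(Q[...,2]>-.008)
A=Q[m]; c=np.linalg.lstsq(np.c_[A[:,:2],np.ones(len(A))],A[:,2],rcond=None)[0]; print("top plane",c,m.sum())
m=cv2.morphologyEx(m.astype(np.uint8),cv2.MORPH_OPEN,np.ones((3,3),np.uint8))
cs,_=cv2.findContours(m,cv2.RETR_CCOMP,cv2.CHAIN_APPROX_NONE)
for k in sorted(cs,key=len)[-2:]:
    W=np.array([plane("wrist",p,c[2],np.eye(4))[:2]*1000 for p in k[:,0]]).astype(np.float32); print("ring edge mm",cv2.fitEllipse(W)[:2],len(k))
ring=None
# post side: cylinder fit to points 40..82 mm
s=(np.hypot(P[...,0]-.64,P[...,1]-.143)<.03)&(P[...,2]>.036)&(P[...,2]<.082); B=P[s]
q=least_squares(lambda p:np.hypot(B[:,0]-p[0],B[:,1]-p[1])-.012,[.64,.143],loss="soft_l1",f_scale=.001); print("post cyl",q.x,len(B),np.sqrt(np.mean(q.fun**2)))
t=(np.hypot(P[...,0]-.64,P[...,1]-.143)<.03)&(P[...,2]>.0885)&(P[...,2]<.095); B=P[t]; print("cap",(B.min(0)+B.max(0))/2,B.max(0)-B.min(0),B.mean(0),len(B))
print("post in tool",(T[:3,:3].T@(np.r_[q.x,.09]-T[:3,3])))
E
python3 fit.py w6
```

```text
top plane [ 0.0003 -0.     -0.0038] 11874
ring edge mm ((1.0481826066970825, 0.37435558438301086), (29.04740333557129, 29.5238037109375)) 236
ring edge mm ((0.9393125772476196, 0.2618594169616699), (54.87888717651367, 56.40789031982422)) 493
post cyl [0.641  0.1436] 956 0.00027190612452481584
cap [0.6401 0.1428 0.0902] [0.0164 0.0168 0.0034] [0.6401 0.1428 0.0898] 510
post in tool [0.0167 0.1011 0.0995]
```

Call:
{"fn": "servo_tool", "kwargs": {
  "commands": [
    [[0.02,0.12,0],[0,0,0]],
    [[0.04,0.27,0],[0,0,0]],
    [[0.064,0.38,0.05],[0,0,0]],
    [[0.064,0.401,0.14],[0,0,0]],
    [[0.064,0.401,0.21],[0,0,0]],
    [[0.064,0.401,0.24],[0,0,0]],
    [[0.064,0.401,0.24],[0,0,0]],
    [[0.064,0.401,0.24],[0,0,0]],
    [[0.064,0.401,0.24],[0,0,0]]
  ]
}}

```text
clock: 12.75
tcp_pos: [0.6424, 0.1444, 0.1308]
orientation: [0.463, 3.106, 0.001]
contact_force: [1.2, 0.1, -1.2]
grip_width: 0.0537
gripper_force: 43.2
```

Run:
```python
from h import *
np.set_printoptions(precision=4,suppress=True)
T=toolT(); im,d=r.grab_frame("wrist"); np.savez("w7.npz",im=im,d=d,T=T)
o=r.get_obs(); print(T,o["clock"],o["contact_force"])
R_=T[:3,:3]; p=np.array([.6406,.1432,.03]); ring=T[:3,3]+R_@[.001,.0003,0]; print("err in tool mm",1000*R_.T@(p-ring))
P=cloud("wrist",d,T); b=(np.hypot(P[...,0]-.6406,P[...,1]-.1432)<.011)&(P[...,2]<.0935)&(P[...,2]>.08); B=P[b]; print(len(B),B.mean(0) if len(B) else 0)
cv2.imwrite("pics/w7.png",cv2.resize(im[260:440,220:430],None,fx=2.5,fy=2.5)[...,::-1])
```

```text
[[-0.9566  0.2914  0.0019  0.6424]
 [ 0.2914  0.9566  0.0005  0.1444]
 [-0.0017  0.001  -1.      0.1308]
 [ 0.      0.      0.      1.    ]] 12.8 [ 0.6817  0.7166 -1.866 ]
err in tool mm [  0.5772  -2.0915 100.8068]
0 0
```

View pics/w7.png

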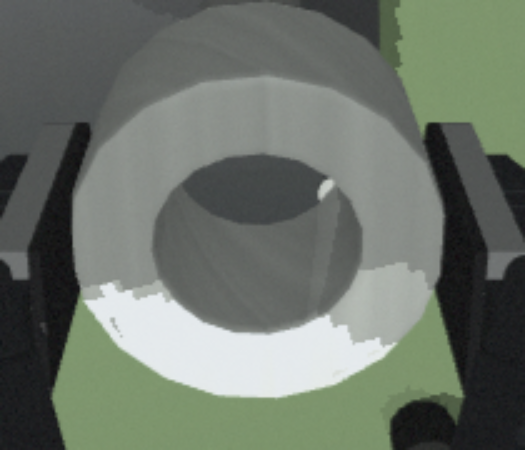

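The ring at (258,235) in the crop is centred in the fingers and above the post, which is hidden by the ring's wall. I lower gently over the taper and watch the force.

Call:
{"fn": "servo_tool", "kwargs": {
  "commands": [
    [[0,-0.003,0.03],[0,0,0]],
    [[0,-0.003,0.06],[0,0,0]],
    [[0,-0.003,0.075],[0,0,0]],
    [[0,-0.003,0.09],[0,0,0]],
    [[0,-0.003,0.105],[0,0,0]],
    [[0,-0.003,0.105],[0,0,0]]
  ]
}}

```text
clock: 13.4
tcp_pos: [0.641, 0.1443, 0.1026]
orientation: [-0.461, -3.107, 0.001]
contact_force: [0.4, 0.0, -1.0]
grip_width: 0.0541
gripper_force: 43.2
```

```bash
python3 hold.py w8 | head -1
python3 - <<'E'
from h import *
ps=[]
for _ in range(6): ps.append(np.r_[r.get_obs()["tcp_pos"],r.get_obs()["contact_force"]]); r.grab_frame("wrist")
print(np.round(np.mean(ps,0),4),np.round(np.std(ps,0),4))
E
```

```text
ring in tool 11683 [-0.0285 -0.0322 -0.0232] [0.0278 0.0339 0.0243] topz [-0.0052 -0.0046 -0.0038 -0.0027]
[ 0.6416  0.1444  0.1035  0.0169 -0.3755 -1.4207] [1.000e-04 0.000e+00 1.000e-04 4.284e-01 5.767e-01 3.245e-01]
```

No contact with the ring past the taper, so it is round the post. I lower it to the deck.

Call:
{"fn": "servo_tool", "kwargs": {
  "commands": [
    [[0,0,0.03],[0,0,0]],
    [[0,0,0.06],[0,0,0]],
    [[0,0,0.09],[0,0,0]],
    [[0,0,0.12],[0,0,0]],
    [[0,0,0.145],[0,0,0]],
    [[0,0,0.165],[0,0,0]],
    [[0,0,0.178],[0,0,0]],
    [[0,0,0.184],[0,0,0]],
    [[0,0,0.184],[0,0,0]],
    [[0,0,0.184],[0,0,0]]
  ]
}}

```text
clock: 14.8
tcp_pos: [0.6416, 0.1444, 0.0576]
orientation: [0.461, 3.107, 0.0]
contact_force: [-0.3, -0.5, -0.9]
grip_width: 0.0538
gripper_force: 43.2
```

```bash
python3 hold.py w9 | grep -v "^\["
```

```text
ring in tool 8681 [-0.0409 -0.0323 -0.0334] [0.0279 0.0338 0.0291] topz [-0.0214 -0.0047 -0.0039 -0.0031]
post top 4994 [0.636  0.1437 0.0874]
 [ 0.2904  0.9569  0.0002  0.1444]
 [-0.0004  0.0003 -1.      0.0576]
 [ 0.      0.      0.      1.    ]] [-0.5994  0.705   0.4049  1.7535 -0.3794  0.7606  1.2734] 14.8 0.05380891829955278 43.15166364423931
```

Call:
{"fn": "servo_tool", "kwargs": {
  "commands": [
    [[0,0,0.002],[0,0,0]],
    [[0,0,0.004],[0,0,0]],
    [[0,0,0.006],[0,0,0]],
    [[0,0,0.006],[0,0,0]],
    [[0,0,0.006],[0,0,0]]
  ]
}}

```text
clock: 15.4
tcp_pos: [0.6414, 0.1444, 0.0559]
orientation: [-0.461, -3.108, -0.0]
contact_force: [-1.2, 0.1, 1.2]
grip_width: 0.0537
gripper_force: 43.4
```

Call:
{"fn": "servo_tool", "kwargs": {
  "commands": [
    [[0,0,0],[0,0,0]],
    [[0,0,0],[0,0,0]],
    [[0,0,0],[0,0,0]],
    [[0,0,0],[0,0,0]],
    [[0,0,0],[0,0,0]],
    [[0,0,0],[0,0,0]],
    [[0,0,-0.05],[0,0,0]],
    [[0,0,-0.15],[0,0,0]],
    [[0,0,-0.3],[0,0,0]],
    [[0,0,-0.45],[0,0,0]],
    [[0,0,-0.55],[0,0,0]],
    [[0,0,-0.55],[0,0,0]],
    [[0,0,-0.55],[0,0,0]]
  ],
  "claw": 0
}}

```text
clock: 16.7
tcp_pos: [0.6416, 0.1445, 0.1945]
orientation: [0.461, 3.106, 0.002]
contact_force: [-0.8, 0.7, -0.5]
grip_width: 0.0854
gripper_force: 0.0
```

```bash
python3 chk.py w10
python3 - <<'E'
from h import *
np.set_printoptions(precision=4,suppress=True)
f=np.load("w10.npz"); P=cloud("wrist",f["d"],f["T"])
m=(np.hypot(P[...,0]-.641,P[...,1]-.144)<.034)&(P[...,2]>.055)&(P[...,2]<.065)&(np.hypot(P[...,0]-.641,P[...,1]-.144)>.016)
A=P[m]; c=np.linalg.lstsq(np.c_[A[:,:2],np.ones(len(A))],A[:,2],rcond=None)[0]
print("ring top z",np.median(A[:,2]),"slope",c[:2],"mid",(A.min(0)+A.max(0))/2,len(A))
E
```

```text
9897 z pct [0.0287 0.0299 0.0311] mid [0.6123 0.0271 0.0311] ext [0.093  0.0955 0.0286]
slope [ 0.0113 -0.0027]
recess in tool [-0.0054 -0.1189  0.1473] [0.6416 0.1445 0.1945] 16.7 [-0.7502  0.6817 -0.4515]
ring top z 0.05981182331089091 slope [ 0.0048 -0.0016] mid [0.6412 0.1447 0.0587] 2868
```

View pics/w10.png

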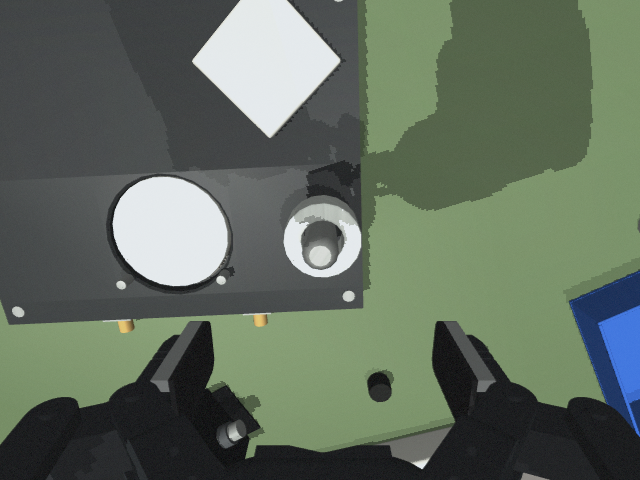

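The ring lies flat round the post at (322,237) with its top at z 0.0598. The disc is flush in the recess at (170,231), the square plate is undisturbed, and the gripper is clear. I hand in.

```bash
python3 -c "
from bench import r
print(r.hand_in())"
```

```text
the job is handed in; nothing more can be done
None
```

I handed the job in at about 17 s of the 54 s allowed: the last camera check shows the disc flush in the recess and the ring flat on the deck round the post, with the square plate unmoved and the arm never near the puck; hand-in returned no verdict.

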